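# Level the model stage by its two foot screws

### The job

The square metal stage that carries the plaster dental model is out of level. Turn its two T-headed foot screws, one after the other and each as far as it needs, until the bubble in each of the two tube vials is centred between the vial's black lines, then let go.

Things in the scene. Friction and masses are not known exactly. Their poses are not given: they have to be found in the camera images.
- bubble_a_mid (a point): Middle of the bubble (pale, 16 mm long) in vial A, a green tube 84 mm long on one edge of the 210 mm square aluminium plate; 65 mm above the table. The tube points straight at screw A; its middle, centred between black lines 36 mm apart, is 80 mm from screw A's axis. Screw A turned clockwise (from above) draws the bubble towards it, counter-clockwise drives it away, 18 mm per rad.
- bubble_b_mid (a point): Middle of the bubble in vial B, on the plate's neighbouring edge, square to vial A: the same tube, lines and height, pointing straight at screw B. Centred when 80 mm from screw B's axis. Screw B clockwise (from above) draws it towards screw B, counter-clockwise drives it away, 18 mm per rad. Screw A does not affect it, nor screw B the bubble of vial A.
- screw_a_head (a point): Centre of the T-head of foot screw A, 98 mm above the table: an upright dark steel bar 42 mm long, 12 mm thick, 26 mm tall on a round collar of 14 mm radius, free all round; the rest of the stage is under 75 mm. x axis along the bar, z up. Turns in place about its vertical axis, without rising; friction 0.05 N m; stays where it is left; at most 1.4 rad is needed.
- screw_b_head (a point): Centre of the T-head of foot screw B, at the plate's corner diagonally across from A: same bar, height, axes (x along the bar) and behaviour. The corner between them, where the lines of the two vials meet, is a fixed pivot with a low dome that does not turn; the model stands in the middle of the plate.

How it is judged:
By the outcome, as a careful person would: the job done as asked, in the order asked, and still so for the second after the job is handed in, with the robot touching nothing.
It also fails if it takes over 40 s, if anything falls off the work surface, if the arm or the gripper's body presses on something with over 40 N, if the wrist force passes 120 N, or if a joint passes its speed limit or range.

### The arm

A 6-joint arm with a two-finger parallel gripper is mounted at the origin on the work surface. World frame = base frame: x ahead of the robot, y to its left, z up, the work surface at z = 0. Lengths are in mm, angles in rad, forces in N, time in s.
With the tool pointing down it reaches from about 300 to 775 mm from the base axis. Payload 14.6 kg.
Tool frame: the origin (TCP) lies between the finger pads; the fingertips stand 8 mm ahead of it and the grasp point (between the pads) lies 11 mm behind it; z points along the fingers, y is the direction in which the jaws open and shut (so a half turn about z gives the same grasp; the last joint's range is limited). The gripper opens to 94 mm and grips with 3 to 60 N. Pads are 16 mm wide; open, the fingers measure 119 mm over their backs; the gripper's body (75 mm by 177 mm) begins 78 mm behind the grasp point.
Start: joints at [1.207, 0.3, 1.521, -0, 1.321, -0.067], TCP at [160.851, 525.943, 213.446] pointing down, gripper open.
Joint ranges: [-3.03, 3.03], [-0.79, 2.21], [0.23, 2.52], [-1.04, 4.18], [0, 3.07], [-2.55, 2.55]. Speed limits (rad/s): [2.22, 2.22, 2.57, 3.14, 3.14, 3.14].

### API

Orientations are given as [roll, pitch, yaw] about the fixed x, y, z axes, in that order (R = Rz(yaw) Ry(pitch) Rx(roll)).
In Python, from cell import manip, cams, models gives the robot as it stands. The module is installed in compiled form; this text tells all that it offers.
- The arm moves only by the shell command python3 -m pendant 'ROWS' [OPENING] [FORCE]. ROWS is JSON, a list that holds one entry, the list of rows, each a list of 4 numbers: the shift along the tool's x, y, z in cm, then the turn about the tool's z in rad. In form: [[[x, y, z, roll], ...]]. A call has 1 to 5 rows; each row is the pose to reach, as a shift and turn from the pose commanded when the call began, along the tool's axes at that moment; what a row does not reach only later rows make up. A row lasts 1/10 s, in which the tool goes at most 50 mm and 8.59 degrees, less where a joint would pass 70% of its speed; a pose out of reach is approached as far as the arm can. A call with a gripper value outside its range is refused whole. OPENING is the opening, from -1 (shut) to 1 (fully open), so that 0 is half open, set as the call begins (- or left out, the last holds). The fingers move at their own pace and stop on an object; FORCE is the grip in N (left out, the last holds). Time passes only in rows, so rows that repeat a pose let the fingers close. It gives the time, the measured TCP pose, the force and the opening at its end, in the units of the state.
- manip.read_state(): the state, without advancing time (a new reading comes with each control period).
- cams.camera(name): name is "scene" or "top" or "wrist"; returns a dict with "frame" (420x560x3 uint8, red, green, blue), "K" (3x3 intrinsics, pixels), "pose" (4x4, takes a point from camera to world coordinates). Camera axes: x right, y down, z forward; pixel columns grow to the right and rows downward; lengths in mm; the calibration is good to about 2 mm. A picture is of the moment at which its call begins. There is no depth.
- manip.sign_off(): hands the job in, once; it reports no verdict.
Trained networks look in the newest picture that a camera, given by its name, has taken for a name from the list of things; names that differ only in an ending like _2 or _b are one class to them, and where a whole thing is asked for, a point or a joint stands for the part that bears it (a point fixed in the world has none). Each returns a list of dicts, best first, with "score" (0 to 1); they miss things now and then, are a little off and sometimes report something else, mostly with a low value. They report only what shows in the picture. A call takes as long as a camera call.
- models.regions_of(camera, name): "pixels" (420x560 bool, what is visible of it) and "point" ([column, row] in pixels, amid what is visible of it).
The state is a dict: "clock": time; "joints": joint angles; "qd": joint speeds; "effort": joint torques, N m; "eef_pos": TCP position; "eef_rot": TCP orientation; "wrist_force": force on the tool from outside, world axes, zero at the start; "moment": the same for the moment, N m; "finger_gap": finger opening in mm.
Only numpy, scipy, OpenCV 4.12 (cv2) and the standard library are available. Lean on these libraries where they do the work, as an engineer would, in place of code of your own. Each camera call takes 0.05 s, during which the arm holds its last target.

## Working session

There is one attempt and no reset: what is moved stays moved. The work goes in short steps, Python scripts to look and compute and a shell command to move; the robot and the scene stay as the last step left them, time stands still between calls to the robot, and variables do not carry over. Pictures are saved under pics/ and viewed, and the job is handed in when it is done.

```bash
mkdir -p pics; ls
cat > h.py <<'E'
import numpy as np, cv2
from cell import manip, cams, models
def ray(c,px,z):
    K=np.array(c["K"]);T=np.array(c["pose"])
    d=T[:3,:3]@np.linalg.inv(K)@np.array([px[0],px[1],1.]);o=T[:3,3]
    return o+d*(z-o[2])/d[2]
def proj(c,P):
    T=np.array(c["pose"]);q=T[:3,:3].T@(np.array(P)-T[:3,3]);u=np.array(c["K"])@q
    return u[:2]/u[2]
def save(c,n,crop=None,s=1):
    f=np.array(c["frame"])[:,:,::-1]
    if crop: f=f[crop[1]:crop[3],crop[0]:crop[2]]
    f=cv2.resize(f,None,fx=s,fy=s,interpolation=cv2.INTER_CUBIC)
    cv2.imwrite("pics/"+n+".png",f)
E
python3 - <<'E'
from h import *
s=manip.read_state();print(s)
for n in ["top","scene"]:
    c=cams.camera(n);save(c,n+"0",s=1.4 if n=="top" else 1)
    print(n,np.round(c["pose"],2).tolist(),c["K"][0][0])
    for t,z in [("screw_a_head",98),("bubble_a_mid",65)]:
        for r in models.regions_of(n,t):
            print(t,round(r["score"],2),r["point"],r["pixels"].sum(),ray(c,r["point"],z).round(1))
E
```

```text
pics
{'clock': 0.0, 'joints': array([ 1.20742247e+00,  3.00478652e-01,  1.52155563e+00, -3.37589013e-05,
        1.32072294e+00, -6.65945925e-02]), 'qd': array([ 5.75643557e-04, -2.06735612e-03, -5.57493805e-04,  9.97254626e-05,
       -4.22990905e-04,  9.69024861e-04]), 'effort': array([-1.68884271e-03, -5.31794322e+01, -3.52726114e+01,  7.07452185e-02,
        2.44784262e-02, -1.33059070e-04]), 'eef_pos': array([160.76210401, 525.71907193, 212.8929581 ]), 'eef_rot': array([-3.14042850e+00, -4.48696765e-05,  2.84482174e+00]), 'wrist_force': array([ 0.10518942,  0.14103031, -0.15240485]), 'moment': array([-0.01375171,  0.03945308, -0.01056713]), 'finger_gap': 94.03676155280097}
top [[-0.1, -0.97, 0.21, 435.6], [-1.0, 0.09, -0.03, 37.81], [0.01, -0.21, -0.98, 871.8], [0.0, 0.0, 0.0, 1.0]] 512.737911899002
screw_a_head 0.87 [208.1, 292.1] 370 [480.3 134.1  98. ]
scene [[0.77, 0.44, -0.46, 920.78], [0.63, -0.54, 0.56, -413.03], [-0.0, -0.72, -0.69, 657.75], [0.0, 0.0, 0.0, 1.0]] 514.0300691616663
```

View pics/top0.png

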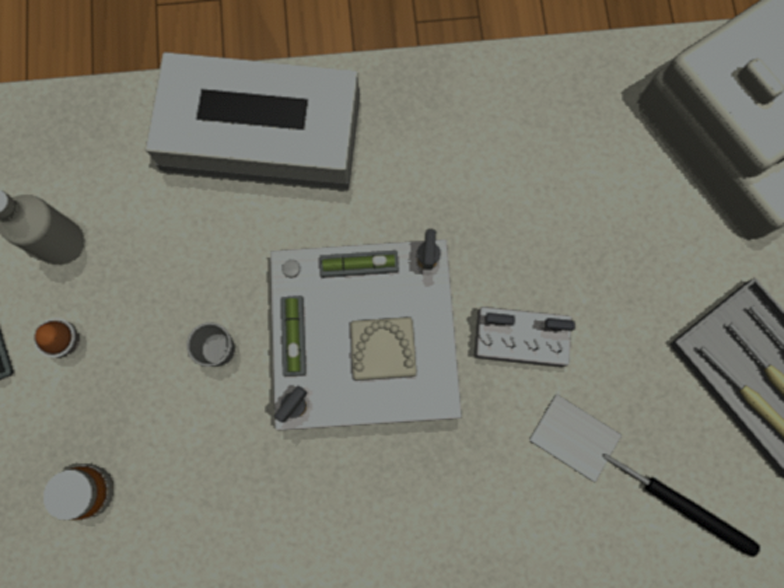

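View pics/scene0.png

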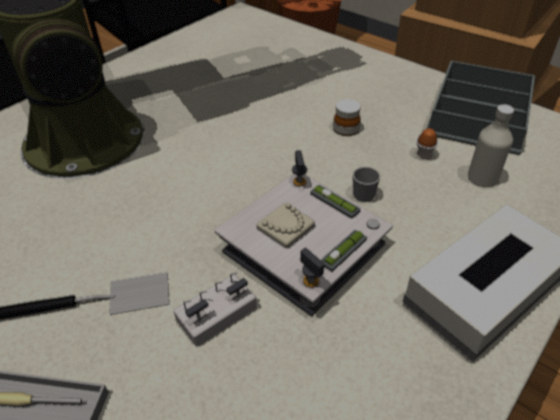

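Run:
```python
from h import *
c=cams.camera("top");save(c,"top1",(185,165,335,315),5)
w=cams.camera("wrist");save(w,"wrist1")
print(np.round(w["pose"],2).tolist(),w["K"][0][0])
c2=cams.camera("scene");save(c2,"scene1",(210,140,400,310),4)
np.save("top.npy",c["pose"])
```

```text
[[0.29, 0.92, 0.26, 85.07], [0.96, -0.28, -0.08, 549.5], [-0.0, 0.27, -0.96, 385.47], [0.0, 0.0, 0.0, 1.0]] 348.43546889490784
```

View pics/top1.png

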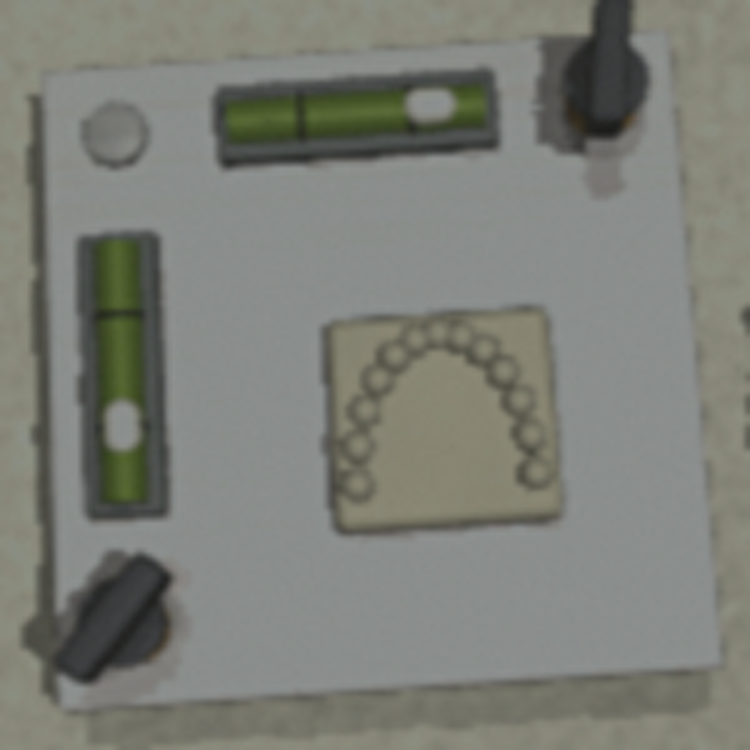

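View pics/wrist1.png

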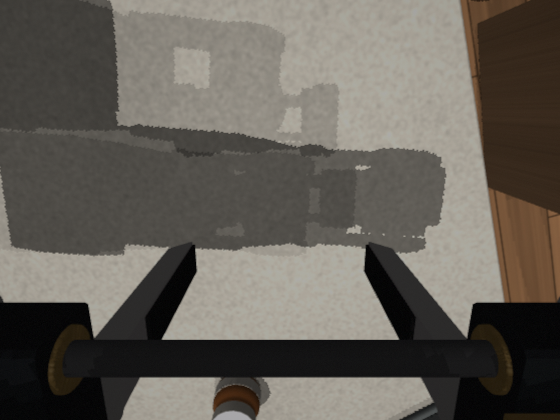

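View pics/scene1.png

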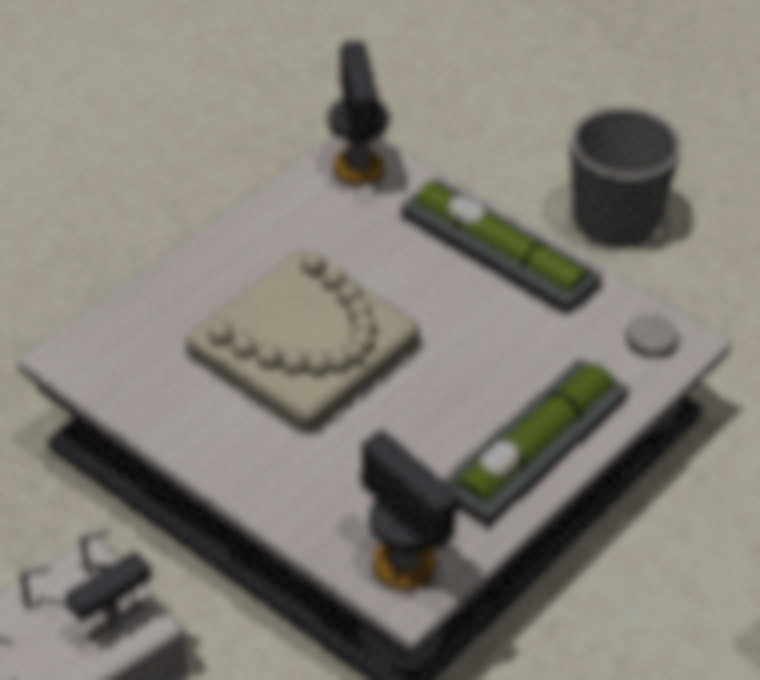

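Run:
```python
from h import *
cs={}
for n in ["top","scene"]:
    c=cams.camera(n);cs[n]=c
    for t in ["screw_a_head","bubble_a_mid","screw_b_head","bubble_b_mid"]:
        for r in models.regions_of(n,t):
            print(n,t,round(r["score"],2),r["point"],r["pixels"].sum())
c=cs["top"]
R=lambda x,y:((x+.5)/5-.5+185,(y+.5)/5-.5+165)
S=lambda x,y:((x+.5)/4-.5+210,(y+.5)/4-.5+140)
f=lambda p,z,cam="top":ray(cs[cam],p,z)[:2].round(1)
print("dome",f(R(114,132),60))
print("L bubble",f(R(123,425),65),"line",f(R(118,314),65),"ends",f(R(118,240),65),f(R(124,502),65))
print("U bubble",f(R(432,104),65),"line",f(R(301,117),65),"ends",f(R(225,121),65),f(R(488,103),65))
print("scene Ububble",f(S(500,457),65,"scene"),"line",f(S(569,402),65,"scene"))
print("scene Lbubble",f(S(467,209),65,"scene"),"line",f(S(528,254),65,"scene"))
print("plate corners",[f(R(*p),55) for p in [(42,75),(660,35),(718,662),(62,705)]])
print("L head top", f(R(151,573),111),f(R(80,662),111), "scene",f(S(352,50),111,"scene"),f(S(365,92),111,"scene"))
print("U head", f(R(612,-15),111),f(R(608,105),111),"scene",f(S(380,440),111,"scene"),f(S(440,485),111,"scene"))
save(c,"top2",(290,145,330,205),10)
save(cs["scene"],"scene2",(285,140,330,290),5)
```

```text
top screw_a_head 0.8 [209.4, 291.7] 386
top screw_b_head 0.77 [308.6, 177.1] 319
top bubble_b_mid 0.62 [269.7, 184.5] 59
scene screw_a_head 0.85 [298.6, 166.7] 301
scene bubble_a_mid 0.48 [325.3, 191.8] 38
scene screw_b_head 0.72 [312.2, 267.7] 568
scene bubble_b_mid 0.36 [332.6, 256.1] 51
dome [644.7 128.8]
L bubble [548.1 131.9] line [583.7 131.1] ends [607.7 129.4] [523.9 133.3]
U bubble [642.8  24.9] line [642.6  67.6] ends [643.6  92.2] [641.4   6.8]
scene Ububble [641.5  28.5] line [645.7  68.6]
scene Lbubble [547.5 134.5] line [584.3 127.9]
plate corners [array([667.6, 151.6]), array([661.5, -52.6]), array([456.7, -47.5]), array([463.7, 158.2])]
L head top [497.2 121.4] [473.5 143.9] scene [476.2 143.8] [498.7 124.6]
U head [663.4 -33.4] [625.5 -28. ] scene [625.4 -26.1] [654.5 -29.4]
```

View pics/top2.png

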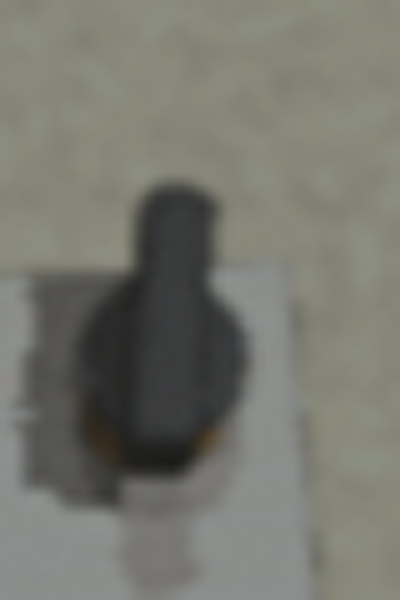

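```bash
cat >> h.py <<'E'
def delta(target,yaw):
    from scipy.spatial.transform import Rotation as Ro
    s=manip.read_state();R=Ro.from_euler('xyz',s["eef_rot"]).as_matrix()
    d=R.T@(np.array(target)-s["eef_pos"])/10
    y0=s["eef_rot"][2]
    t=-((yaw-y0+np.pi)%(2*np.pi)-np.pi)
    print("pos",s["eef_pos"].round(1),"yaw",round(y0,3),"j6",round(s["joints"][5],2),"F",s["wrist_force"].round(1),"M",s["moment"].round(2),"gap",round(s["finger_gap"],1),"t",s["clock"])
    print("delta cm",d.round(2),"turn",round(t,3))
E
python3 -c "
from h import *
delta([486,133.5,150],2.38)"
```

```text
pos [160.8 525.9 213.4] yaw 2.845 j6 -0.07 F [ 0.6  0.3 -0.2] M [-0.    0.04  0.02] gap 93.9 t 0.95
delta cm [-42.57 -28.02   6.34] turn 0.465
```

```bash
python3 -m pendant '[[[-3.5,-2.3,0,0.04],[-7,-4.6,0,0.08],[-10.5,-6.9,0,0.12],[-14,-9.2,0,0.16],[-17.5,-11.5,0,0.2]]]' 1
python3 -c "
from h import *
delta([486,133.5,150],2.38)"
```

```text
clock: 1.45
eef_pos: [295.3, 363.4, 213.6]
eef_rot: [3.141, 0.0, 2.643]
wrist_force: [0.2, 0.3, 0.5]
finger_gap: 94.3
pos [295.3 363.4 213.6] yaw 2.643 j6 -0.26 F [0.2 0.3 0.5] M [-0.05 -0.01  0.03] gap 94.3 t 1.45
delta cm [-27.73 -11.09   6.36] turn 0.263
```

```bash
python3 -m pendant '[[[-4.6,-1.85,1,0.04],[-9.2,-3.7,2,0.09],[-13.8,-5.55,3,0.13],[-18.4,-7.4,4,0.18],[-23,-9.2,5,0.22]]]'
python3 - <<'E'
from h import *
delta([486,133.5,150],2.38)
c=cams.camera("wrist");save(c,"w2");print(np.round(c["pose"],3).tolist())
E
```

```text
clock: 1.95
eef_pos: [452.2, 174.5, 163.9]
eef_rot: [3.141, 0.0, 2.423]
wrist_force: [-0.2, 0.1, 0.8]
finger_gap: 94.1
pos [452.2 174.5 163.9] yaw 2.423 j6 -0.56 F [-0.2  0.1  0.8] M [-0.03  0.02 -0.07] gap 94.1 t 1.95
delta cm [-5.24 -0.87  1.39] turn 0.043
[[0.659, 0.723, 0.206, 392.516], [0.752, -0.634, -0.18, 227.106], [0.0, 0.273, -0.962, 336.002], [0.0, 0.0, 0.0, 1.0]]
```

View pics/w2.png

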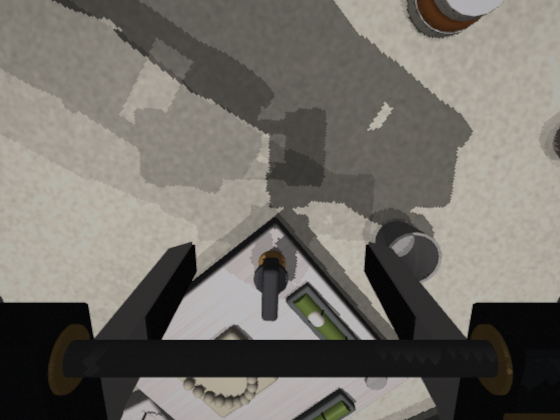

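Run:
```python
from h import *
c=cams.camera("wrist");save(c,"w3",(235,225,355,345),6)
```

```text
(no output)
```

View pics/w3.png

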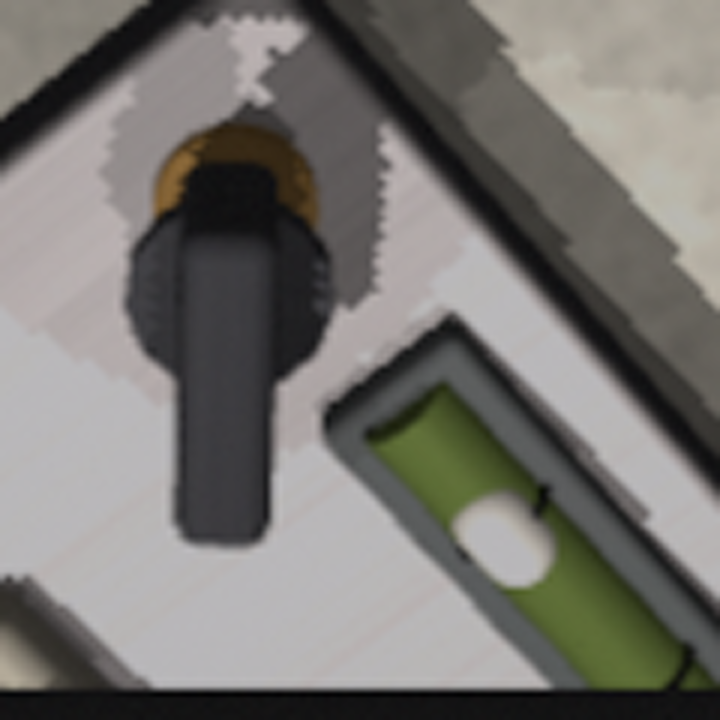

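Run:
```python
from h import *
c=cams.camera("wrist")
R=lambda x,y:((x+.5)/6-.5+235,(y+.5)/6-.5+225)
a=ray(c,R(230,235),111);b=ray(c,R(221,545),111)
print(a,b,(a+b)/2,np.linalg.norm(a-b),np.arctan2(*(a-b)[[1,0]]))
u=ray(c,R(502,540),65);l1=(ray(c,R(545,490),65)+ray(c,R(462,555),65))/2
print("bub",u,"line1",l1,"far line right end",ray(c,R(690,650),65),"near line right end",ray(c,R(545,490),65))
m=(a+b)/2
print("dist",np.linalg.norm((u-m)[:2]))
delta([m[0],m[1],150],np.arctan2(*(a-b)[[1,0]]))
```

```text
[468.41004901 152.73791641 111.        ] [498.37245888 124.48530259 111.        ] [483.39125394 138.6116095  111.        ] 41.18198868765804 2.3855564067251085
bub [546.47180675 135.25199883  65.        ] line1 [544.37438674 137.24434113  65.        ] far line right end [579.40426822 144.34129763  65.        ] near line right end [544.23915047 145.25949737  65.        ]
dist 63.16995429642214
pos [452.1 174.4 163.3] yaw 2.421 j6 -0.56 F [0.3 0.4 0.2] M [0.05 0.01 0.05] gap 94.4 t 2.1
delta cm [-4.71 -0.62  1.33] turn 0.035
```

Run:
```python
from h import *
delta([484.3,137,125],2.385)
```

```text
pos [452.1 174.4 163.3] yaw 2.421 j6 -0.56 F [0.3 0.4 0.2] M [0.05 0.01 0.05] gap 94.4 t 2.1
delta cm [-4.89 -0.67  3.83] turn 0.036
```

```bash
python3 -m pendant '[[[-2.5,-0.35,1,0.036],[-4.9,-0.67,2.2,0.036],[-4.9,-0.67,3.8,0.036],[-4.9,-0.67,3.8,0.036]]]' 0.2
python3 - <<'E'
from h import *
delta([484.3,137,96],2.385)
c=cams.camera("wrist");save(c,"w4",(100,160,460,420),2.1)
E
```

```text
clock: 2.5
eef_pos: [482.6, 139.6, 124.6]
eef_rot: [-3.139, -0.002, 2.39]
wrist_force: [0.2, -0.7, 0.2]
finger_gap: 65.3
pos [482.6 139.6 124.6] yaw 2.39 j6 -0.61 F [ 0.2 -0.7  0.2] M [-0.08  0.05 -0.02] gap 65.3 t 2.5
delta cm [-0.3  -0.07  2.86] turn 0.005
```

View pics/w4.png

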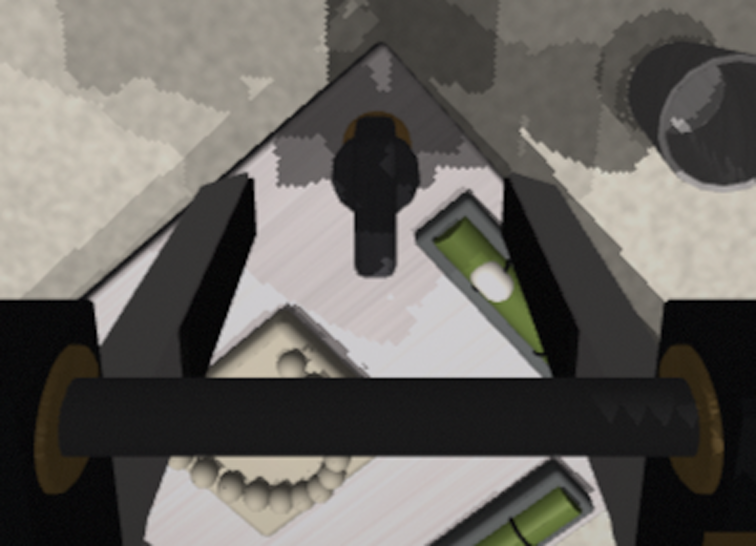

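Run:
```python
from h import *
from scipy.spatial.transform import Rotation as Ro
c=cams.camera("wrist");s=manip.read_state()
R=Ro.from_euler('xyz',s["eef_rot"]).as_matrix()
g=s["finger_gap"]/2
for p in [(8,g,8),(8,-g,8),(-8,g,8),(-8,-g,8)]:
    q=proj(c,s["eef_pos"]+R@np.array(p)); print(p,q.round(1),((q-[100,160])*2.1).round(0))
r=lambda x,y:((x+.5)/2.1-.5+100,(y+.5)/2.1-.5+160)
print(s["eef_pos"],"far end",ray(c,r(376,277),111),"collar ctr z85",ray(c,r(375,172),85))
f=np.array(c["frame"])[160:310,200:360]; f=np.clip(f.astype(float)*3,0,255).astype(np.uint8)
cv2.imwrite("pics/w5.png",cv2.resize(f[:,:,::-1],None,fx=4,fy=4))
```

```text
(8, 29.154667525489064, 8) [332.9 244.5] [489. 177.]
(8, -29.154667525489064, 8) [227.2 244.5] [267. 178.]
(-8, 29.154667525489064, 8) [331.8 271. ] [487. 233.]
(-8, -29.154667525489064, 8) [228.4 271. ] [270. 233.]
[483.38018346 139.9903741  126.5315097 ] far end [501.24242038 122.20850324 111.        ] collar ctr z85 [485.02539385 136.8325402   85.        ]
```

View pics/w5.png

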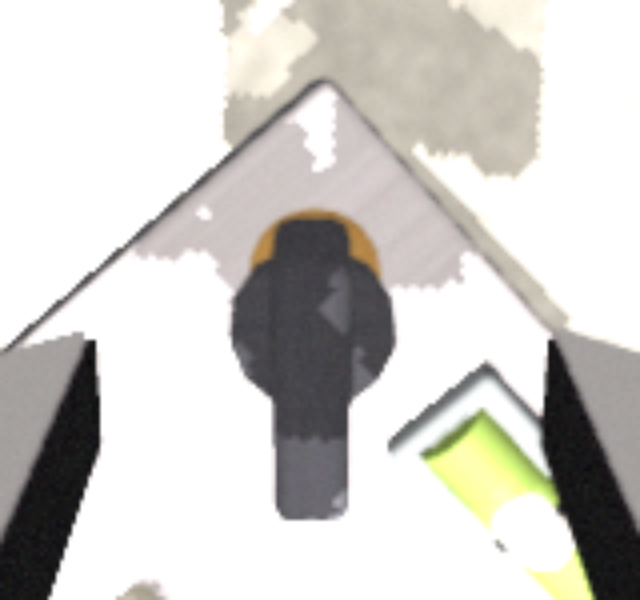

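Run:
```python
from h import *
delta([485,137,96],2.385)
```

```text
pos [483.4 140.  126.5] yaw 2.39 j6 -0.61 F [ 0.3  0.  -0.3] M [-0.04 -0.03 -0.04] gap 58.3 t 2.6
delta cm [-0.32 -0.11  3.05] turn 0.005
```

```bash
python3 -m pendant '[[[0,0,0,0],[0,0,0,0]]]'
python3 - <<'E'
from h import *
delta([485,137,96],2.385)
delta([485,137,96],2.385)
E
```

```text
clock: 2.8
eef_pos: [483.8, 139.7, 126.9]
eef_rot: [3.14, 0.001, 2.39]
wrist_force: [0.4, -1.0, -0.1]
finger_gap: 56.3
pos [483.8 139.7 126.9] yaw 2.39 j6 -0.61 F [ 0.4 -1.  -0.1] M [-0.02 -0.02  0.03] gap 56.3 t 2.8
delta cm [-0.27 -0.12  3.09] turn 0.005
pos [483.8 139.7 126.9] yaw 2.39 j6 -0.61 F [ 0.4 -1.  -0.1] M [-0.02 -0.02  0.03] gap 56.3 t 2.8
delta cm [-0.27 -0.12  3.09] turn 0.005
```

```bash
python3 -m pendant '[[[-0.27,-0.12,0.5,0],[-0.27,-0.12,1.5,0],[-0.27,-0.12,2.5,0],[-0.27,-0.12,3.0,0],[-0.27,-0.12,3.0,0]]]'
python3 - <<'E'
from h import *
delta([485,137,96],2.385)
c=cams.camera("wrist");f=np.array(c["frame"])[160:310,200:360]; f=np.clip(f.astype(float)*3,0,255).astype(np.uint8)
cv2.imwrite("pics/w6.png",cv2.resize(f[:,:,::-1],None,fx=4,fy=4))
E
```

```text
clock: 3.3
eef_pos: [484.4, 136.3, 94.9]
eef_rot: [-3.14, -0.001, 2.389]
wrist_force: [1.7, -0.0, 0.5]
finger_gap: 56.5
pos [484.4 136.3  94.9] yaw 2.389 j6 -0.62 F [ 1.7 -0.   0.5] M [-0.01  0.02 -0.01] gap 56.5 t 3.3
delta cm [ 0.01  0.09 -0.11] turn 0.004
```

View pics/w6.png

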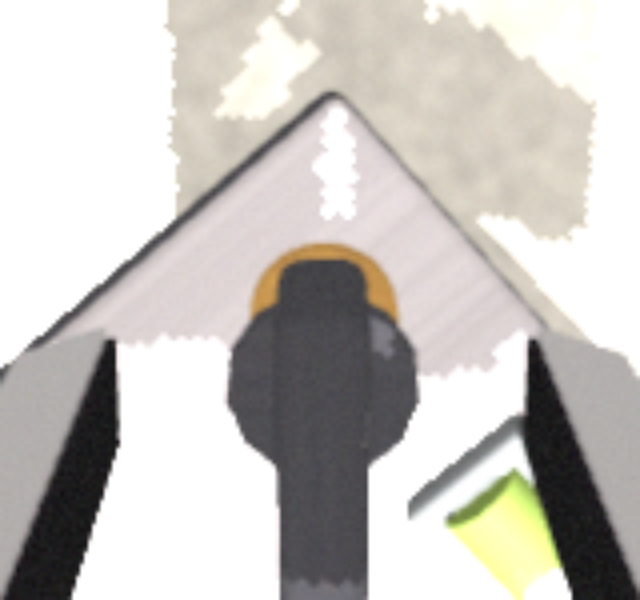

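```bash
python3 -m pendant '[[[0,0,-0.1,0],[0,0,-0.1,0],[0,0,-0.1,0],[0,0,-0.1,0],[0,0,-0.1,0]]]' -1 15
python3 -m pendant '[[[0,0,0,0],[0,0,0,0],[0,0,0,0]]]'
python3 - <<'E'
from h import *
delta([485,137,96],2.385)
E
```

```text
clock: 3.85
eef_pos: [484.9, 136.4, 97.1]
eef_rot: [3.141, 0.0, 2.389]
wrist_force: [0.3, 0.2, 0.4]
finger_gap: 19.7
clock: 4.15
eef_pos: [484.7, 136.2, 97.0]
eef_rot: [-3.141, -0.0, 2.389]
wrist_force: [-2.2, -2.0, 1.5]
finger_gap: 12.0
pos [484.7 136.2  97. ] yaw 2.389 j6 -0.62 F [-2.2 -2.   1.5] M [-0.46  0.44  0.02] gap 12.0 t 4.15
delta cm [0.03 0.07 0.1 ] turn 0.004
```

```bash
python3 -m pendant '[[[0,0,0,-0.12],[0,0,0,-0.24],[0,0,0,-0.36],[0,0,0,-0.48],[0,0,0,-0.6]]]' - 20
python3 - <<'E'
from h import *
delta([485,137,96],2.385)
c=cams.camera("top");save(c,"top3",(185,165,335,315),5)
E
```

```text
clock: 4.65
eef_pos: [484.6, 135.9, 97.0]
eef_rot: [-3.141, -0.001, 2.994]
wrist_force: [-3.8, -6.0, 3.4]
finger_gap: 11.5
pos [484.6 135.9  97. ] yaw 2.994 j6 -1.22 F [-3.8 -6.   3.4] M [-1.09  0.71 -0.06] gap 11.5 t 4.65
delta cm [-0.02  0.12  0.1 ] turn 0.609
```

View pics/top3.png

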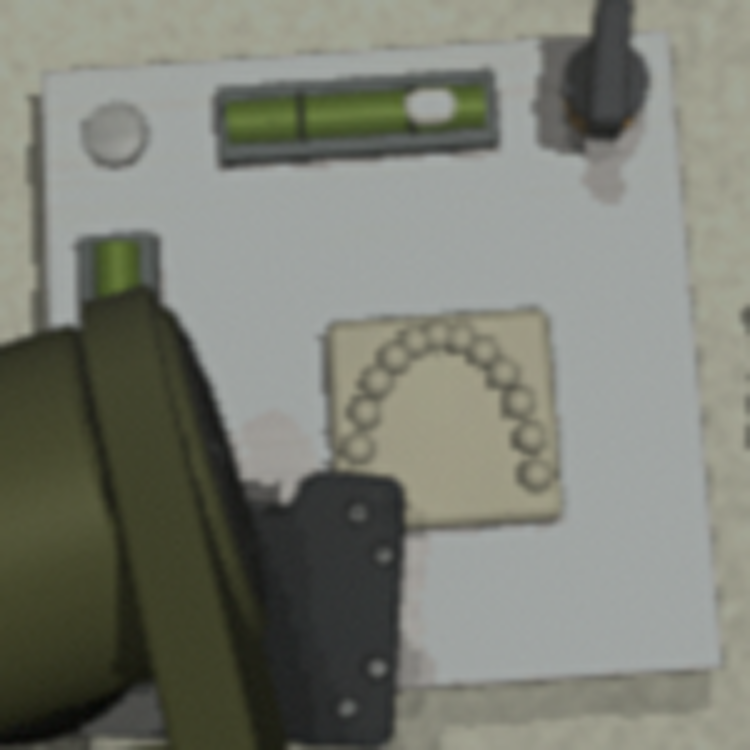

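Top view occluded at vial A; I use the scene camera.

Run:
```python
from h import *
c=cams.camera("scene");save(c,"scene3",(210,140,400,290),4)
w=cams.camera("wrist");save(w,"w7")
```

```text
(no output)
```

View pics/scene3.png

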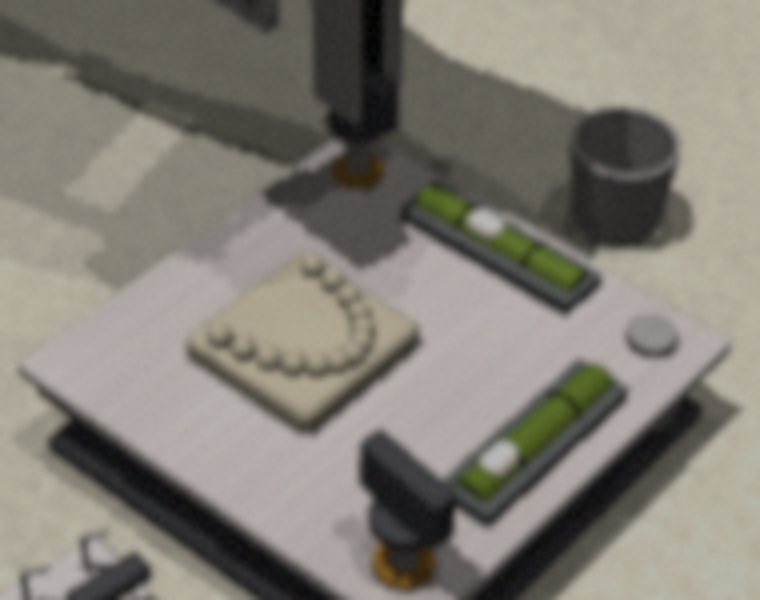

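View pics/w7.png

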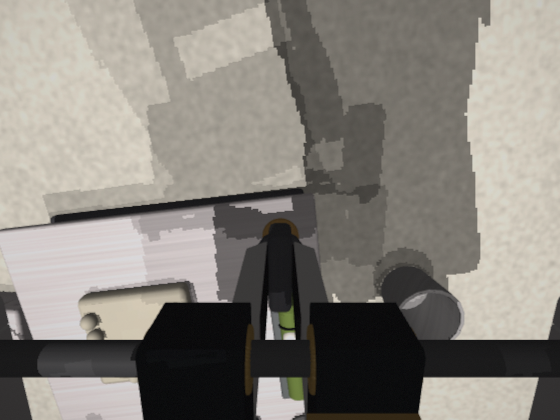

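```bash
cat >> h.py <<'E'
def profile(cam,name,P0,d,L=110,w=3):
    """sample along a line at z=65 from P0 dir d; returns picture strip (8px/mm along) """
    c=cams.camera(cam);f=np.array(c["frame"]);d=np.array(d,float);d/=np.linalg.norm(d);n=np.array([-d[1],d[0]])
    s=np.arange(0,L,1/7.);t=np.arange(-14,14,1/7.)
    X=np.zeros((len(t),len(s),2),np.float32)
    T=np.array(c["pose"]);K=np.array(c["K"])
    S,Tt=np.meshgrid(s,t)
    W=np.stack([P0[0]+S*d[0]+Tt*n[0],P0[1]+S*d[1]+Tt*n[1],np.full_like(S,65.)],-1)
    q=(W-T[:3,3])@T[:3,:3];u=q@K.T;u=u[...,:2]/u[...,2:]
    out=cv2.remap(f,u[...,0].astype(np.float32),u[...,1].astype(np.float32),cv2.INTER_CUBIC)
    for k in range(0,int(L),10): cv2.line(out,(k*7,0),(k*7,8),(255,0,0),1)
    cv2.imwrite("pics/"+name+".png",out[:,:,::-1])
    return out,s,t
E
python3 - <<'E'
from h import *
profile("scene","sA1",(485.5,134.5),(159,-5))
profile("scene","sB1",(641,-30),(3.5,159))
profile("top","tB1",(641,-30),(3.5,159))
a=[cv2.imread("pics/%s.png"%n) for n in ["sA1","sB1","tB1"]]
cv2.imwrite("pics/strip1.png",np.vstack([x for x in a]))
E
```

```text
(no output)
```

View pics/strip1.png

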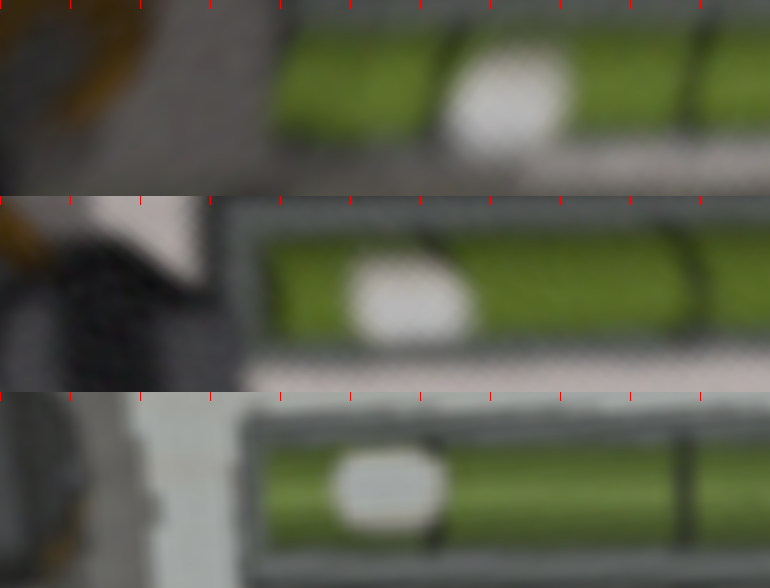

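```bash
python3 -m pendant '[[[0,0,0,-0.1],[0,0,0,-0.2],[0,0,0,-0.3],[0,0,0,-0.38],[0,0,0,-0.38]]]'
python3 - <<'E'
from h import *
delta([485,137,96],2.385)
profile("scene","sA2",(485.5,134.5),(159,-5))
E
```

```text
clock: 5.45
eef_pos: [484.6, 135.6, 97.0]
eef_rot: [-3.14, -0.001, -2.912]
wrist_force: [-3.5, -6.8, 4.2]
finger_gap: 11.6
pos [484.6 135.6  97. ] yaw -2.912 j6 -1.6 F [-3.5 -6.8  4.2] M [-1.32  0.74  0.07] gap 11.6 t 5.45
delta cm [-0.07  0.13  0.1 ] turn 0.987
```

View pics/sA2.png

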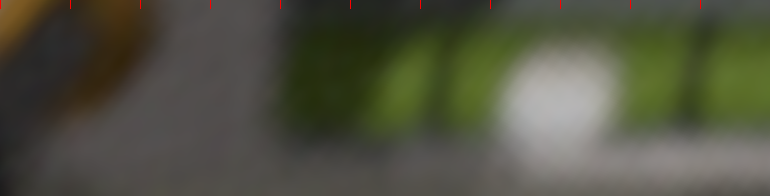

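```bash
python3 -m pendant '[[[0,0,0,0],[0,0,0,0],[0,0,0,0],[0,0,-1.5,0],[0,0,-4,0]]]' 0.2
python3 - <<'E'
from h import *
delta([640.5,-30,150],-0.14)
E
```

```text
clock: 6.0
eef_pos: [484.2, 136.3, 136.3]
eef_rot: [3.141, -0.003, -2.914]
wrist_force: [-0.4, -0.4, 0.0]
finger_gap: 48.6
pos [484.2 136.3 136.3] yaw -2.914 j6 -1.6 F [-0.4 -0.4  0. ] M [0.08 0.06 0.03] gap 48.6 t 6.0
delta cm [-11.48 -19.73  -1.41] turn -2.774
```

```bash
python3 -m pendant '[[[-2.2,-3.9,-1.5,0.14],[-4.4,-7.8,-2,0.28],[-6.6,-11.7,-2,0.42],[-8.8,-15.6,-2,0.56],[-11,-19.4,-2,0.7]]]' 0.3
python3 -m pendant '[[[0,0,0,0.14],[0,0,0,0.28],[0,0,0,0.42],[0,0,0,0.56],[0,0,0,0.7]]]'
python3 -m pendant '[[[0,0,0,0.14],[0,0,0,0.28],[0,0,0,0.42],[0,0,0,0.56],[0,0,0,0.7]]]'
python3 -m pendant '[[[0,0,0,0.14],[0,0,0,0.28],[0,0,0,0.42],[0,0,0,0.56],[0,0,0,0.7]]]'
python3 -m pendant '[[[0,0,0,0.14],[0,0,0,0.28],[0,0,0,0.42],[0,0,0,0.56],[0,0,0,0.7]]]'
python3 - <<'E'
from h import *
delta([640.5,-30,150],-0.14)
w=cams.camera("wrist");save(w,"w8")
profile("top","tA2",(485.5,134.5),(159,-5))
profile("scene","sA3",(485.5,134.5),(159,-5))
a=[cv2.imread("pics/%s.png"%n) for n in ["tA2","sA3"]]
cv2.imwrite("pics/strip2.png",np.vstack(a))
E
```

```text
clock: 6.5
eef_pos: [636.8, -29.3, 157.0]
eef_rot: [3.141, 0.0, 2.663]
wrist_force: [-0.1, 1.4, -0.1]
finger_gap: 60.9
clock: 7.0
eef_pos: [635.8, -27.7, 156.8]
eef_rot: [-3.142, -0.0, 1.963]
wrist_force: [-0.4, 0.2, 0.1]
finger_gap: 61.4
clock: 7.5
eef_pos: [635.8, -27.7, 156.8]
eef_rot: [-3.142, -0.0, 1.263]
wrist_force: [0.1, 0.5, 0.3]
finger_gap: 61.2
clock: 8.0
eef_pos: [635.8, -27.7, 156.8]
eef_rot: [-3.141, -0.0, 0.563]
wrist_force: [0.8, -0.8, -0.6]
finger_gap: 60.9
clock: 8.5
eef_pos: [635.8, -27.7, 156.8]
eef_rot: [-3.141, 0.0, -0.137]
wrist_force: [-0.7, 0.1, -0.8]
finger_gap: 60.9
pos [635.8 -27.7 156.8] yaw -0.137 j6 1.61 F [-0.7  0.1 -0.8] M [-0.    0.14 -0.  ] gap 60.9 t 8.5
delta cm [0.5  0.16 0.68] turn 0.003
```

View pics/w8.png

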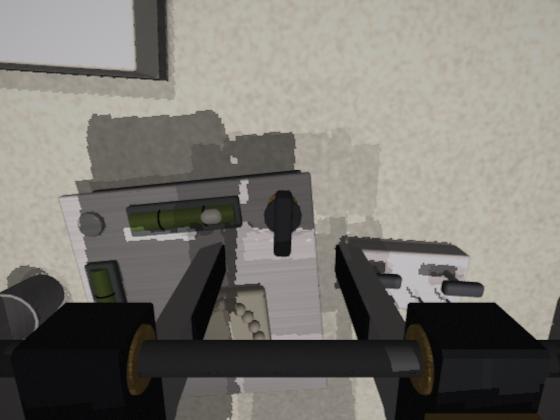

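View pics/strip2.png

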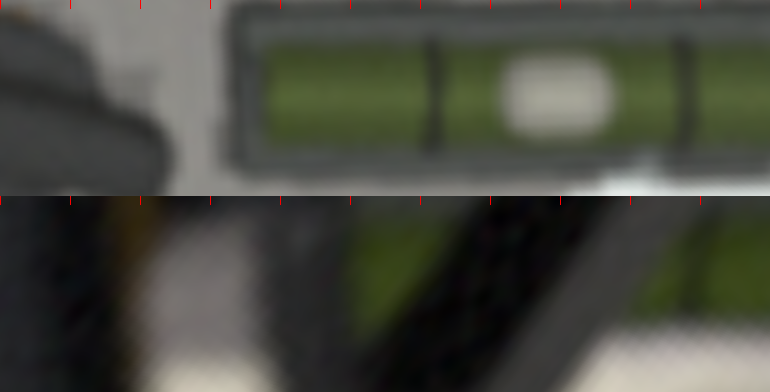

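Run:
```python
from h import *
c=cams.camera("wrist");f=np.array(c["frame"])[160:290,200:360]; f=np.clip(f.astype(float)*3,0,255).astype(np.uint8)
cv2.imwrite("pics/w9.png",cv2.resize(f[:,:,::-1],None,fx=4,fy=4,interpolation=cv2.INTER_CUBIC))
```

```text
(no output)
```

View pics/w9.png

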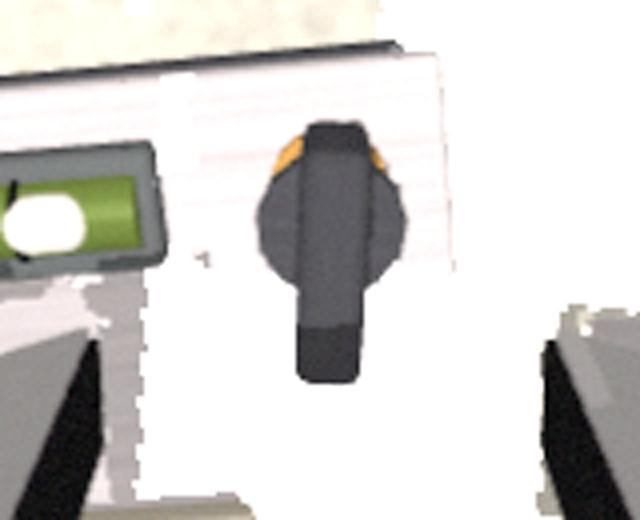

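Run:
```python
from h import *
c=cams.camera("wrist")
R=lambda x,y:((x+.5)/4-.5+200,(y+.5)/4-.5+160)
a=ray(c,R(336.5,152),111);b=ray(c,R(328,383),111);m=(a+b)/2;ang=np.arctan2(*(a-b)[[1,0]])
print(a,b,m,np.linalg.norm(a-b),ang,"collar",ray(c,R(332,223),85))
delta([m[0],m[1],125],ang)
```

```text
[660.22851997 -33.0441614  111.        ] [620.4870165  -26.62067167 111.        ] [640.35776824 -29.83241653 111.        ] 40.25727658592823 -0.16024589979473472 collar [640.55296792 -30.03316043  85.        ]
pos [635.8 -27.8 156.9] yaw -0.127 j6 1.6 F [-0.6 -0.5 -0. ] M [-0.03  0.15 -0.01] gap 61.1 t 8.75
delta cm [0.48 0.14 3.19] turn 0.033
```

```bash
python3 -m pendant '[[[0.25,0.07,1.5,0.03],[0.5,0.15,3,0.03],[0.5,0.15,4.2,0.03],[0.5,0.15,5.4,0.03],[0.5,0.15,6,0.03]]]'
python3 - <<'E'
from h import *
delta([640.4,-29.9,97],-0.16)
c=cams.camera("wrist");f=np.array(c["frame"])[160:310,200:360]; f=np.clip(f.astype(float)*3,0,255).astype(np.uint8)
cv2.imwrite("pics/w10.png",cv2.resize(f[:,:,::-1],None,fx=4,fy=4,interpolation=cv2.INTER_CUBIC))
E
```

```text
clock: 9.25
eef_pos: [640.0, -30.0, 95.0]
eef_rot: [3.141, 0.002, -0.161]
wrist_force: [0.0, -0.6, -0.5]
finger_gap: 61.0
pos [640. -30.  95.] yaw -0.161 j6 1.63 F [ 0.  -0.6 -0.5] M [-0.02  0.14 -0.05] gap 61.0 t 9.25
delta cm [ 0.04 -0.01 -0.2 ] turn -0.001
```

View pics/w10.png

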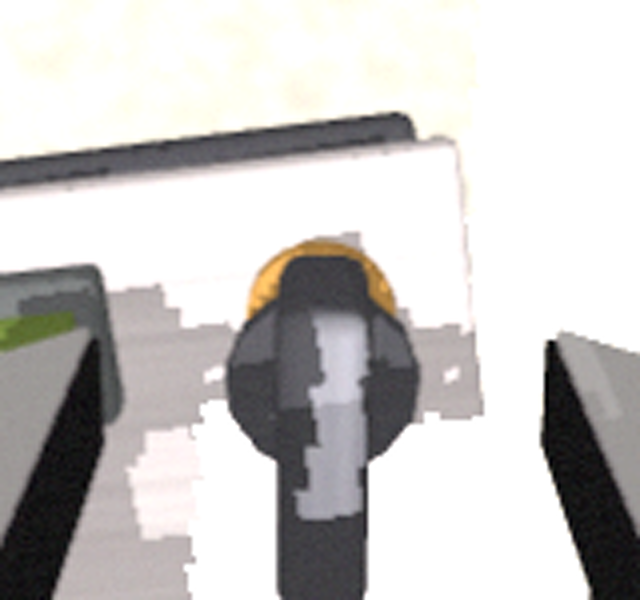

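```bash
python3 -m pendant '[[[0,0,-0.15,0],[0,0,-0.15,0],[0,0,-0.15,0],[0,0,-0.15,0],[0,0,-0.15,0]]]' -1 20
python3 -m pendant '[[[0,0,0,0],[0,0,0,0],[0,0,0,0],[0,0,0,0]]]'
python3 -m pendant '[[[0,0,0,-0.12],[0,0,0,-0.24],[0,0,0,-0.36],[0,0,0,-0.48],[0,0,0,-0.6]]]'
python3 -m pendant '[[[0,0,0,-0.12],[0,0,0,-0.24],[0,0,0,-0.36],[0,0,0,-0.48],[0,0,0,-0.6]]]'
python3 - <<'E'
from h import *
delta([640.4,-29.9,97],-0.16)
profile("top","tB2",(641,-30),(3.5,159))
profile("scene","sB2",(641,-30),(3.5,159))
a=[cv2.imread("pics/%s.png"%n) for n in ["tB2","sB2"]]
cv2.imwrite("pics/strip3.png",np.vstack(a))
E
```

```text
clock: 9.8
eef_pos: [640.6, -30.0, 98.8]
eef_rot: [3.142, -0.0, -0.161]
wrist_force: [0.1, -0.0, 0.9]
finger_gap: 24.5
clock: 10.2
eef_pos: [640.5, -30.1, 98.5]
eef_rot: [3.141, -0.0, -0.161]
wrist_force: [-0.2, -2.1, 1.0]
finger_gap: 11.6
clock: 10.7
eef_pos: [640.4, -29.6, 98.5]
eef_rot: [-3.141, -0.0, 0.444]
wrist_force: [-1.4, 1.5, 0.9]
finger_gap: 12.1
clock: 11.2
eef_pos: [640.1, -29.2, 98.5]
eef_rot: [-3.14, -0.0, 1.044]
wrist_force: [-4.0, 4.7, 4.1]
finger_gap: 11.7
pos [640.1 -29.2  98.5] yaw 1.044 j6 0.42 F [-4.   4.7  4.1] M [ 0.78  0.93 -0.05] gap 11.7 t 11.2
delta cm [-0.05  0.06  0.15] turn 1.204
```

View pics/strip3.png

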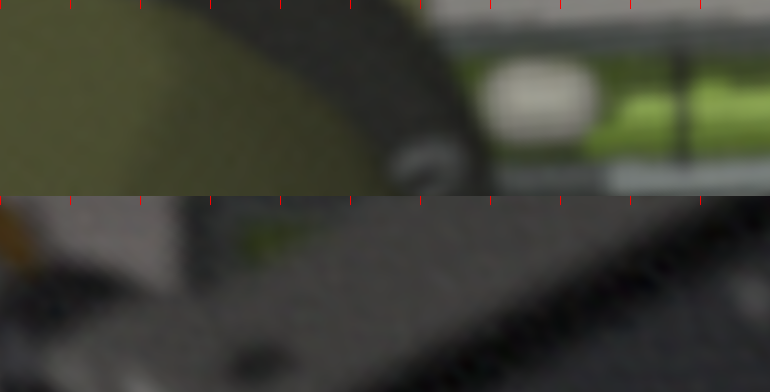

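```bash
python3 -m pendant '[[[0,0,0,-0.07],[0,0,0,-0.14],[0,0,0,-0.14],[0,0,0,-0.14]]]'
python3 -m pendant '[[[0,0,0,0],[0,0,0,0],[0,0,0,0],[0,0,-1.5,0],[0,0,-4,0]]]' 0.2
python3 -m pendant '[[[0,0,-3,0],[0,0,-6,0],[0,0,-9,0],[0,0,-12,0],[0,0,-12,0]]]'
python3 - <<'E'
from h import *
delta([400,-200,240],1.18)
profile("top","tB3",(641,-30),(3.5,159))
profile("top","tA3",(485.5,134.5),(159,-5))
a=[cv2.imread("pics/%s.png"%n) for n in ["tB3","tA3"]]
cv2.imwrite("pics/strip4.png",np.vstack(a))
E
```

```text
clock: 11.7
eef_pos: [640.0, -29.1, 98.5]
eef_rot: [-3.14, -0.001, 1.179]
wrist_force: [-5.8, 3.6, 3.0]
finger_gap: 11.9
clock: 12.2
eef_pos: [639.9, -30.0, 138.4]
eef_rot: [-3.139, 0.001, 1.179]
wrist_force: [0.1, -0.3, -0.1]
finger_gap: 48.3
clock: 12.7
eef_pos: [641.6, -30.2, 264.4]
eef_rot: [3.134, -0.002, 1.179]
wrist_force: [-0.4, -0.1, 0.0]
finger_gap: 56.7
pos [641.6 -30.2 264.4] yaw 1.179 j6 0.29 F [-0.4 -0.1  0. ] M [-0.1   0.01 -0.04] gap 56.7 t 12.7
delta cm [-24.93 -15.85   2.26] turn -0.001
```

View pics/strip4.png

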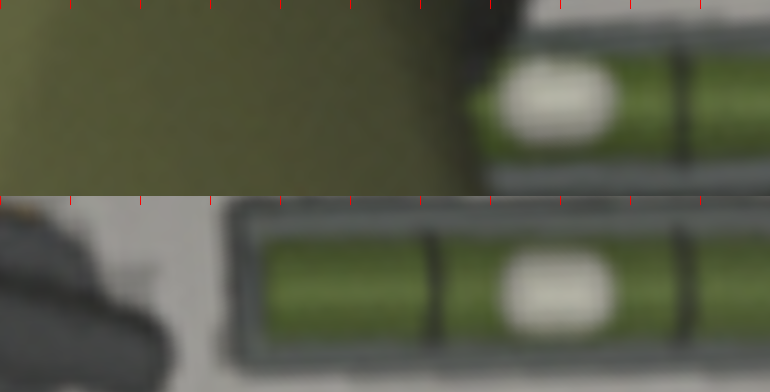

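Both look centred. I'll move the arm aside for a clear final check.

```bash
python3 -m pendant '[[[-4,-2.5,0,0],[-8,-5,0,0],[-12,-7.5,0,0],[-16,-10,0,0],[-20,-12.5,0,0]]]'
python3 -m pendant '[[[-2,-2,0,0],[-2,-2,0,0],[-2,-2,0,0]]]'
python3 - <<'E'
from h import *
profile("top","tB4",(641,-30),(3.5,159))
profile("top","tA4",(485.5,134.5),(159,-5))
profile("scene","sB4",(641,-30),(3.5,159))
a=[cv2.imread("pics/%s.png"%n) for n in ["tB4","tA4","sB4"]]
cv2.imwrite("pics/strip5.png",np.vstack(a))
c=cams.camera("top");save(c,"top9",(185,165,335,315),4)
print(manip.read_state()["clock"])
E
```

```text
clock: 13.3
eef_pos: [446.5, -167.6, 257.5]
eef_rot: [-3.14, 0.0, 1.179]
wrist_force: [0.0, -1.7, 1.9]
finger_gap: 56.3
clock: 13.6
eef_pos: [422.3, -178.0, 258.2]
eef_rot: [-3.141, -0.0, 1.178]
wrist_force: [0.3, -0.2, -0.8]
finger_gap: 56.2
13.8
```

View pics/strip5.png

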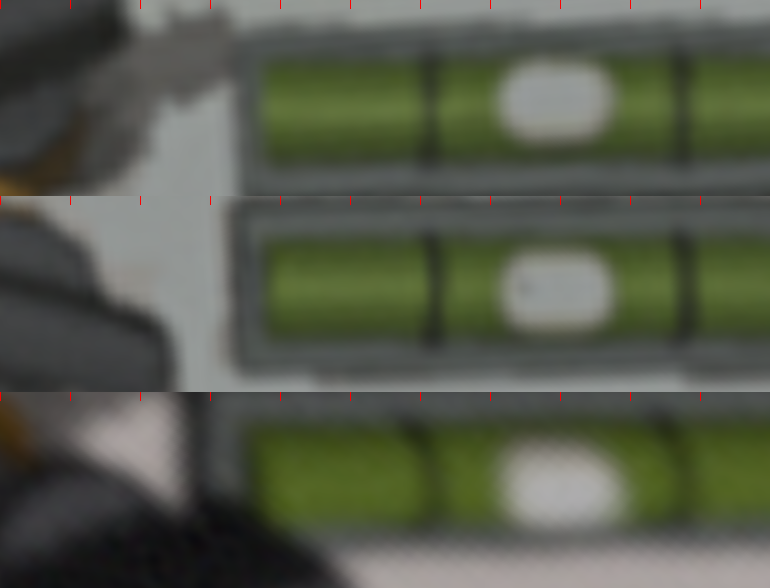

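View pics/top9.png

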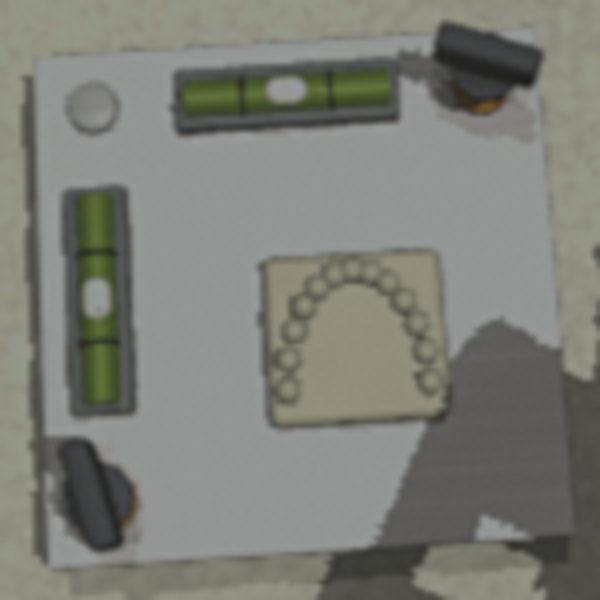

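```bash
python3 -c "
from cell import manip
print(manip.sign_off())"
```

```text
the job is handed in; nothing more can be done
None
```

Both vials read centred, and I handed the job in at 13.8 s with the gripper open and the arm clear of the stage.

I gripped each T-head in turn and turned it counter-clockwise: first screw A by about 0.98 rad, then screw B by about 1.34 rad. I took screw A to be the one nearer the robot, because the picture carries no A or B label.

**Last check:** The final top-camera pictures, taken with the arm clear, show each bubble within about 0.2 mm of the middle of its lines. For vial B, the scene camera puts the bubble slightly further from the screw. I read that as its slanted view of the round tube and did not correct for it.

**Forces and positions:** The wrist force in the readings stayed under about 10 N, well below the limit. The first position estimates for screw A differed by about 5 mm between the top and wrist cameras. I used the wrist-camera value, and the head was centred between the fingers before I closed on it.

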